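Load the block heater and hold its lid at the balance point

ROBOT

A 6-joint arm with a two-finger parallel gripper is mounted at the origin on the work surface. World frame = base frame: x ahead of the robot, y to its left, z up, the work surface at z = 0. Lengths are in mm, angles in rad, forces in N, time in s.
With the tool pointing down it reaches from about 350 to 875 mm from the base axis. Payload 4.2 kg.
Tool frame: the origin (TCP) lies midway between the tips of the shut fingers; the grasp point (between the pads) lies 19 mm behind it (arm.grasp_offset is the distance from the TCP to the grasp point, in mm); z points along the fingers, y is the direction in which the jaws open and shut (so a half turn about z gives the same grasp; the last joint's range is limited). The gripper opens to 85 mm and grips with 20 to 120 N. Pads are 22 mm wide; open, the fingers measure 114 mm over their backs; the gripper's body (76 mm by 85 mm) begins 54 mm behind the grasp point. The pads swing forward as they close: fully open they stand 13 mm farther back than shut.
Start: joints at [-0.957, 0.385, 0.008, 0, -1.194, -0.259], TCP at [217.141, -586.045, 231.312] pointing down, gripper open.
Joint ranges: [-3.14, 3.14], [-1.21, 2.06], [-1.07, 1.41], [-3.16, 2.05], [-2.99, -0.16], [-3.1, 3.1]. Speed limits (rad/s): [2.79, 2.79, 3.14, 3.14, 3.14, 3.14].

INTERFACE

Orientations are given as a unit quaternion [x, y, z, w].
In Python, from bench import arm gives the robot as it stands.
- The arm moves only by the tool move_arm, never from a script. Its argument "moves" is a list of rows, each an object with "gripper": the gripper's target within -1 to 1 (fully open at 1, half-way at 0, shut at -1); "xyz": the shift along the tool's x, y, z in cm, a list of three; "angular": the turn, a rotation vector about the tool's x, y, z in rad, a list of three. In form: [{"gripper": gripper, "xyz": [dx, dy, dz], "angular": [wx, wy, wz]}, ...]. A call has 1 to 10 rows; each row is the pose to reach, as a shift and turn from the pose commanded when the call began, along the tool's axes at that moment; what a row does not reach only later rows make up. A row lasts 1/8 s, in which the tool goes at most 62.5 mm and 10.7 degrees, less where a joint would pass 70% of its speed; a pose out of reach is approached as far as the arm can. A call with a gripper value outside its range is refused whole. The fingers move at their own pace and stop on an object; the grip force is fixed at half the most. Time passes only in rows, so rows that repeat a pose let the fingers close. It gives the time, the measured TCP pose, the force and the opening at its end, in the units of the state.
- arm.read_state(): the state, without advancing time (a new reading comes with each control period).
- arm.get_image(name): name is "scene" or "side" or "wrist"; returns (picture, depth): 480x640x3 uint8, blue, green, red; 480x640 float32, mm along the optical axis (not along the pixel's ray), 0 where there is no reading.
- arm.get_calibration(name): a dict with "camera_matrix" (3x3 intrinsics, pixels), "R" (3x3) and "t" (3): a world point X has camera coordinates R X + t. Camera axes: x right, y down, z forward; pixel columns grow to the right and rows downward; lengths in mm; the calibration is good to about 2 mm. A picture is of the moment at which its call begins: read the wrist's pose just before it. get_calibration takes no time and is no camera call; for the wrist camera it gives the pose at the moment of the call.
- arm.job_done(): hands the job in, once; it reports no verdict.
The state is a dict: "clock": time; "joints": joint angles; "joint_vel": joint speeds; "joint_efforts": joint torques, N m; "position": TCP position; "ee_rot": TCP orientation; "contact_force": force on the tool from outside, world axes, zero at the start; "wrist_torque": the same for the moment, N m; "gripper_width": finger opening in mm.
Only numpy, scipy, OpenCV 4.12 (cv2) and the standard library are available. Lean on these libraries where they do the work, as an engineer would, in place of code of your own. Each camera call takes 0.05 s, during which the arm holds its last target. There are 200 camera calls.

TASK

Load the block heater: seat the two loose aluminium tube blocks fully down in its two pockets, one in each, both with the lifting tab pointing towards the lid's hinge. Then take the lid by its bar and swing it up from where it has fallen open to its balance point, where the bar is straight above the hinge and the lid would fall neither way, and finish there, still gripping the bar and holding the lid still. Never let the lid drop shut, and leave the other things on the bench where they are.

Things in the scene. Friction and masses are not known exactly. Their poses are not given: they have to be found in the camera images.
- heater: Blue block heater, fixed on the bench: 240 mm (own x) by 170 mm (own y), flat grey deck 75 mm above the bench. Origin under its centre at bench level, z up. Its turn about the vertical varies. The deck has two rectangular pockets. Along its +y side runs the lid hinge (parallel to own x, 91 mm from the centre, 101 mm above the bench) on two blue brackets at x = +-85 mm, 24 mm wide, 14 mm thick (y), that rise to 101 mm.
- pocket0 (a point): Centre of the mouth, at deck level, of the pocket at the heater's own x = -38 mm, y = 0. Both pockets: 33 mm (own x) by 69 mm (own y), 14 mm deep, small chamfer at the mouth. Axes as the heater's.
- pocket1 (a point): The same for the pocket at own x = +38 mm, y = 0.
- block_a_mid (a point): Centre (half-way up) of one of two like aluminium tube blocks, 64 mm long (own x), 28 mm wide (own y), 36 mm high, about 170 g, dark tube holes in its top, standing upright on the bench at any turn. A lifting tab (13 mm long, 16 mm wide, 8 mm thick, its top level with the block's top) sticks out at the +x end only. In its pocket it stands with this centre 4 mm above deck level and its top 22 mm above the deck, its tab over the deck. Gripped across its 28 mm width.
- block_a_tab (a point): Centre of that block's tab, 38.5 mm along the block's +x from its centre and 14 mm above it.
- block_b_mid (a point): Centre of the other block, which is just the same; either block may go in either pocket.
- block_b_tab (a point): Centre of the other block's tab.
- lid (a joint): Angle of the white lid about its hinge, rad: 0 shut, growing as it opens; 2.5 is the stop where it has fallen open, leaning out over the heater's +y side, where it starts. No spring, little friction: it falls open above the balance point and shut below it. Balance point: 1.47 rad. Lid: 200 mm by 150 mm by 40 mm shell, about 0.45 kg; lying open, it and its bar reach up to 215 mm above the bench, so travel over it higher than that.
- lid_hinge (a point): Middle of the hinge line, which runs along the heater's own x.
- lid_bar (a point): Middle of the lid's grip bar: round steel, 12 mm thick, 130 mm long, parallel to the hinge and 206 mm from it, held by two arms 65 mm either side of the middle, 50 mm of open space between bar and lid edge. A parallel gripper can take it from above across the bar; the bar turns between the fingers as the lid swings, so the gripper can keep pointing down. Straight above the hinge at the balance point.
- vial: Bystander: small glass vial, 22 mm wide, 45 mm high, between the blocks. Origin at its foot.
- reagent: Bystander: white bottle, 56 mm wide, 120 mm high. Origin at its foot.
- jar: Bystander: white jar, 60 mm wide, 75 mm high. Origin at its foot.
- slide_tray: Bystander: open white tray, 130 by 90 by 30 mm. Origin under its centre.
- beaker: Bystander: glass beaker, 68 mm wide, 85 mm high. Origin at its foot.
- scoop: Bystander: spatula, 160 mm long, lying. Origin under its middle.
- tube_rack: Bystander: white tube rack, 90 by 50 by 51 mm with small capped tubes. Origin under its centre.

How it is judged (in metres and radians):
On the way, in this order (a step that is already met when the one before it is completed fails the run):
1. with the lid still lying open, both blocks are let go, fully down in a pocket each, tabs towards the hinge (((horizontal distance between block_a_mid and pocket0 below 0.007 m and z of block_a_mid in the frame of pocket0 below 0.007 m and y of each of block_a_tab, block_b_tab in the frame of heater above 0.03 m and angle between each of block_a_mid, block_b_mid's own z axis and vertical below 0.08 rad and horizontal distance between block_b_mid and pocket1 below 0.007 m and z of block_b_mid in the frame of pocket1 below 0.007 m) or (horizontal distance between block_a_mid and pocket1 below 0.007 m and z of block_a_mid in the frame of pocket1 below 0.007 m and y of each of block_a_tab, block_b_tab in the frame of heater above 0.03 m and angle between each of block_a_mid, block_b_mid's own z axis and vertical below 0.08 rad and horizontal distance between block_b_mid and pocket0 below 0.007 m and z of block_b_mid in the frame of pocket0 below 0.007 m)) and contact force between the fingers and block_a below 0.2 N and contact force between the fingers and block_b below 0.2 N and value of joint lid above 2.2 rad), for 0.2 s.
2. the lid is held still at its balance point by the fingers (value of joint lid between 1.39 and 1.55 rad and velocity of joint lid between -0.08 and 0.08 rad/s and contact force between the fingers and lid above 2 N), for 0.3 s.
At the end, for the whole second after the job is handed in: Each block sits in a pocket of its own (centre within 7 mm of the pocket's centre sideways, fully down within 3 mm, upright), tab on the hinge side, not touched by the fingers; the lid is held still by the fingers (more than 2 N on it) within 0.08 rad of its balance point at 1.47 rad (all of step 2 and ((horizontal distance between block_a_mid and pocket0 below 0.007 m and z of block_a_mid in the frame of pocket0 below 0.007 m and y of each of block_a_tab, block_b_tab in the frame of heater above 0.03 m and angle between each of block_a_mid, block_b_mid's own z axis and vertical below 0.08 rad and horizontal distance between block_b_mid and pocket1 below 0.007 m and z of block_b_mid in the frame of pocket1 below 0.007 m) or (horizontal distance between block_a_mid and pocket1 below 0.007 m and z of block_a_mid in the frame of pocket1 below 0.007 m and y of each of block_a_tab, block_b_tab in the frame of heater above 0.03 m and angle between each of block_a_mid, block_b_mid's own z axis and vertical below 0.08 rad and horizontal distance between block_b_mid and pocket0 below 0.007 m and z of block_b_mid in the frame of pocket0 below 0.007 m)) and contact force between the fingers and block_a below 0.2 N and contact force between the fingers and block_b below 0.2 N); the arm keeps its last pose, push and grip.
It fails at once if the lid drops past the balance point towards shut (below 0.9 rad) (value of joint lid below 0.9 rad).
It fails at once if a bystander is moved more than 30 mm (distance of any of vial, reagent, jar, slide_tray, beaker, scoop, tube_rack from where it was at the start of the episode above 0.03 m).
It also fails if it takes over 72 s, if anything falls off the work surface, if the arm or the gripper's body presses on something with over 40 N, if the wrist force passes 120 N, or if a joint passes its speed limit or range.

## Working session

There is one attempt and no reset: what is moved stays moved. The work goes in short steps, Python scripts to look and compute and a tool call to move; the robot and the scene stay as the last step left them, time stands still between calls to the robot, and variables do not carry over. Pictures are saved under pics/ and viewed, about 8 in all and at most 12, crops included, and the job is handed in when it is done.

Besides the shell and the picture viewer there is one more tool, called in YAML: its name, and indented under it one key for each argument. move_arm: Moves the arm, as the interface text tells. Its arguments: {"type":"object","properties":{"moves":{"type":"array","items":{"type":"object","properties":{"gripper":{"type":"number"},"xyz":{"type":"array","items":{"type":"number"}},"angular":{"type":"array","items":{"type":"number"}}}}}},"required":["moves"]}

```bash
mkdir -p pics; cat > h.py <<'E'
from bench import arm
import numpy as np, cv2, pickle
from scipy.spatial.transform import Rotation as R
def snap(n,f):
    c=arm.get_calibration(n); im,d=arm.get_image(n); cv2.imwrite('pics/%s.png'%f,im); pickle.dump((im,d,c),open('pics/%s.pkl'%f,'wb')); return im,d,c
def load(f): return pickle.load(open('pics/%s.pkl'%f,'rb'))
def cloud(d,c):
    K=np.array(c['camera_matrix']);v,u=np.mgrid[:480,:640]
    P=np.stack([(u-K[0,2])/K[0,0]*d,(v-K[1,2])/K[1,1]*d,d],-1)
    return (P-np.array(c['t']).ravel())@np.array(c['R'])
def proj(X,c):
    q=np.array(c['R'])@np.array(X)+np.array(c['t']).ravel();q=np.array(c['camera_matrix'])@q;return q[:2]/q[2]
E
python3 - <<'E'
from h import *
print(arm.read_state(), arm.grasp_offset)
for n in ('scene','side','wrist'):
    im,d,c=snap(n,n+'0'); print(n,np.array(c['R']).round(3).tolist(),np.array(c['t']).round(1).tolist(),c['camera_matrix'])
E
```

```text
{'clock': 0.0, 'joints': array([-9.57439260e-01,  3.85571909e-01,  6.63434090e-03, -4.76463401e-04,
       -1.19396314e+00, -2.58620954e-01]), 'joint_vel': array([-3.26503747e-05,  2.61422070e-04, -7.26874633e-04,  6.11632731e-05,
       -4.73312596e-04, -9.13698637e-04]), 'joint_efforts': array([-1.14730945e-03, -3.92285228e+01,  1.88399237e+01,  4.18601006e+00,
       -4.58726499e-03, -1.42961065e-05]), 'position': array([ 216.92097965, -585.54463793,  230.2189675 ]), 'ee_rot': array([-1.76352915e-01,  9.84326416e-01,  1.04727089e-03, -2.43637847e-04]), 'contact_force': array([-0.37932915, -0.76113874,  0.30562567]), 'wrist_torque': array([ 0.02598144,  0.00753767, -0.03987039]), 'gripper_width': 85.51441697526748} 18.700000000000003
scene [[0.657, 0.754, -0.017], [0.409, -0.375, -0.832], [-0.633, 0.54, -0.555]] [-316.7, -97.7, 2195.9] [[615.72292667   0.         317.8559302 ]
 [  0.         615.72292667 243.4565291 ]
 [  0.           0.           1.        ]]
side [[-0.994, -0.112, -0.014], [-0.053, 0.578, -0.815], [0.099, -0.809, -0.58]] [479.0, 114.5, 1536.7] [[603.46445052   0.         316.47451626]
 [  0.         603.46445052 253.00975752]
 [  0.           0.           1.        ]]
wrist [[-0.347, 0.938, 0.001], [0.894, 0.331, 0.302], [0.283, 0.106, -0.953]] [624.2, -40.4, 378.8] [[378.8160087    0.         320.87699234]
 [  0.         378.8160087  235.11931472]
 [  0.           0.           1.        ]]
```

View pics/scene0.png

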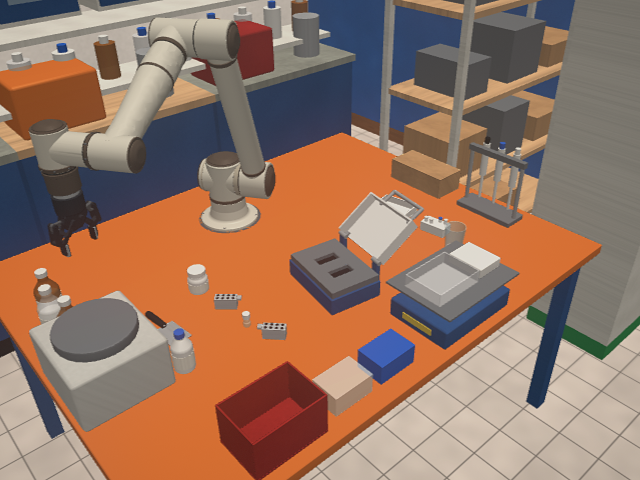

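View pics/side0.png

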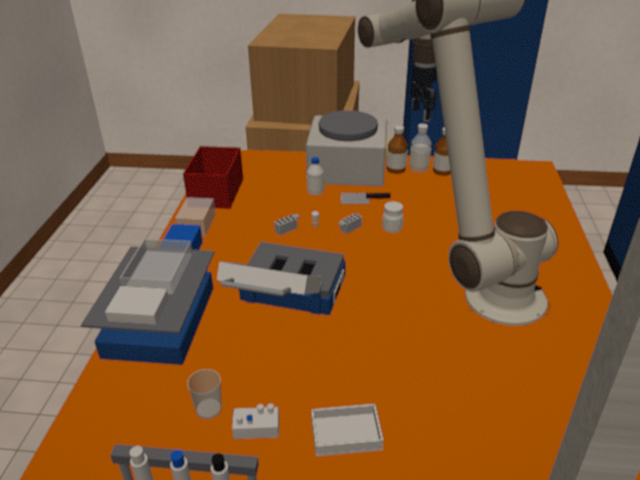

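Scene: blocks near (228,301) and (273,330), vial between them at (246,319), heater at (335,272), with its lid open towards the upper right. Next, rough coordinates from depth.

```bash
python3 - <<'E'
from h import *
im,d,c=load('scene0'); P=cloud(d,c)
for n,(u,v) in dict(blkL=(226,297),tabL=(240,298),blkR=(272,327),tabR=(259,326),vial=(246,316),jar=(197,268),d1=(320,245),d2=(292,262),d3=(378,280),d4=(335,303),pA=(327,261),pB=(341,271),lid=(375,230),bar=(408,200),bottle=(180,340),spat=(155,320)).items(): print(n,P[v,u].round(1))
im,d,c=load('side0'); P=cloud(d,c)
for n,(u,v) in dict(blkL=(349,221),blkR=(285,221),lid=(265,282),bar=(240,285)).items(): print(n,P[v,u].round(1))
E
```

```text
blkL [ 413.6 -288.3   32.1]
tabL [ 444.7 -261.4   32.4]
blkR [ 610.9 -273.7   39.3]
tabR [ 580.8 -294.8   35.6]
vial [ 529.2 -300.    40.9]
jar [ 295.5 -304.7   79.2]
d1 [1637.9 -983.1 1132.5]
d2 [430.9 -58.1  53.4]
d3 [666.5  71.4  51. ]
d4 [651.4 -83.5  41.3]
pA [505.1  17.6  59.8]
pB [574.6  10.5  63.7]
lid [558.3 165.2 131.6]
bar [595.5 263.7 213. ]
bottle [ 553.7 -510.4   99.9]
spat [ 344.4 -480.5   13.1]
blkL [ 415.9 -274.1   35. ]
blkR [ 603.5 -253.8   37.2]
lid [566.4 223.4 185.1]
bar [607.8 274.1 213.9]
```

View pics/wrist0.png

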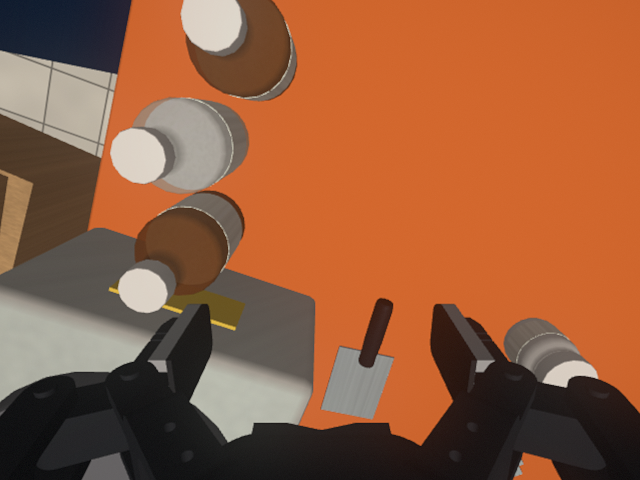

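```bash
cat >> h.py <<'E'
def Rdown(phi):
    a=np.radians(phi);return np.array([[np.cos(a),np.sin(a),0],[np.sin(a),-np.cos(a),0],[0,0,-1]])
def go(p,phi):
    """shift (cm) and turn in the tool's axes from measured pose to TCP p, tool x at phi deg"""
    s=arm.read_state();T=R.from_quat(s['ee_rot']).as_matrix();M=Rdown(phi)
    dx=T.T@(np.array(p)-s['position'])/10; w=R.from_matrix(T.T@M).as_rotvec()
    n=max(np.linalg.norm(dx)/6.25,np.degrees(np.linalg.norm(w))/10.7)
    print('t%.2f'%s['clock'],'from',s['position'].round(1),'xyz',dx.round(2).tolist(),'ang',w.round(3).tolist(),'rows>%.1f'%n,'F',s['contact_force'].round(1),'w%.1f'%s['gripper_width'],'j6 %.2f'%s['joints'][5])
E
python3 -c "
from h import *
go([505,-310,380],270)"
```

```text
t0.15 from [ 217.  -585.7  230.5] xyz [-36.58, 15.88, -14.93] ang [0.002, 0.001, -1.216] rows>6.8 F [0.8 0.1 0.2] w85.1 j6 -0.26
```

move_arm:
  moves:
    - {"gripper": 1,"xyz": [0,0,-6],"angular": [0,0,0]}
    - {"gripper": 1,"xyz": [-36.6,15.9,-15],"angular": [0,0,-1.216]}
    - {"gripper": 1,"xyz": [-36.6,15.9,-15],"angular": [0,0,-1.216]}
    - {"gripper": 1,"xyz": [-36.6,15.9,-15],"angular": [0,0,-1.216]}
    - {"gripper": 1,"xyz": [-36.6,15.9,-15],"angular": [0,0,-1.216]}
    - {"gripper": 1,"xyz": [-36.6,15.9,-15],"angular": [0,0,-1.216]}
    - {"gripper": 1,"xyz": [-36.6,15.9,-15],"angular": [0,0,-1.216]}
    - {"gripper": 1,"xyz": [-36.6,15.9,-15],"angular": [0,0,-1.216]}
    - {"gripper": 1,"xyz": [-36.6,15.9,-15],"angular": [0,0,-1.216]}
    - {"gripper": 1,"xyz": [-36.6,15.9,-15],"angular": [0,0,-1.216]}

```text
clock: 1.4
position: [504.7, -309.9, 380.8]
ee_rot: [-0.707, 0.707, 0.001, -0.0]
contact_force: [0.5, -0.5, 0.5]
gripper_width: 85.2
```

```bash
python3 -c "
from h import *
go([505,-310,380],270); snap('wrist','w1')"
```

```text
t1.40 from [ 504.7 -309.9  380.8] xyz [0.01, -0.03, 0.08] ang [0.001, 0.0, -0.001] rows>0.0 F [ 0.5 -0.5  0.5] w85.2 j6 0.28
```

View pics/w1.png

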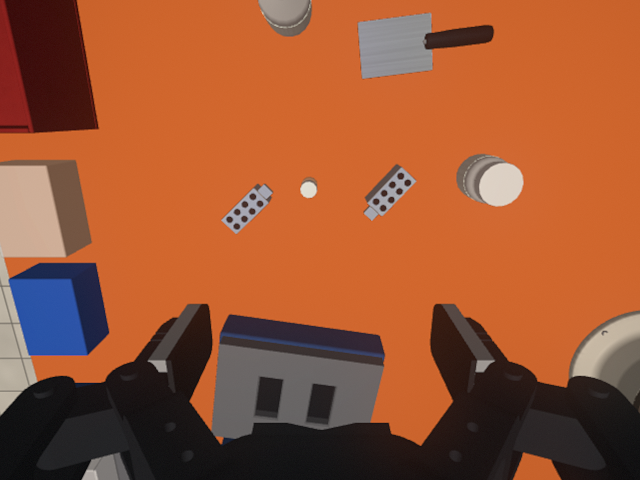

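w1: block near the robot at (390,192), tab at its lower-left (372,213); far block at (247,208), tab at its upper-right (264,192); vial (308,189); heater below with pockets at (269,397) and (320,403).

```bash
cat >> h.py <<'E'
def blk(f,c0,r=60,zlo=29,zhi=45):
    im,d,c=load(f);P=cloud(d,c);v,u=np.mgrid[:480,:640]
    m=(P[...,2]>zlo)&(P[...,2]<zhi)&(np.hypot(P[...,0]-c0[0],P[...,1]-c0[1])<r)&(d>0)
    Q=P[m]; (cx,cy),(w,h),a=cv2.minAreaRect((Q[:,:2]).astype(np.float32))
    if w<h: a+=90; w,h=h,w
    ax=np.array([np.cos(np.radians(a)),np.sin(np.radians(a))]); s=(Q[:,:2]-[cx,cy])@ax; t=(Q[:,:2]-[cx,cy])@[-ax[1],ax[0]]
    w1=np.ptp(t[s>s.max()-9]); w2=np.ptp(t[s<s.min()+9])
    if w1>w2: ax=-ax;a+=180
    a=(a+180)%360-180
    mid=np.array([cx,cy])-6.5*ax
    print('mid',mid.round(1),'tabdir %.1f'%a,'size',round(w,1),round(h,1),'ends',w1.round(1),w2.round(1),'z %.1f'%np.median(Q[:,2]),m.sum()); return mid,a
E
python3 -c "
from h import *
blk('w1',(413,-283));blk('w1',(610,-272))
im,d,c=load('w1');P=cloud(d,c);print(P[189,308],P[300,330])
go([520,-10,400],270)"
```

```text
mid [ 414.9 -291.1] tabdir 47.2 size 76.5 28.5 ends 15.5 28.2 z 35.7 1209
mid [ 607.2 -265.1] tabdir -136.7 size 77.4 27.4 ends 27.0 15.5 z 35.9 1113
[ 522.13344361 -296.85809998   44.06918834] [ 491.78336303 -116.66123062   -0.49723403]
t1.45 from [ 504.4 -310.3  380.9] xyz [-30.03, -1.52, -1.91] ang [0.001, 0.0, -0.001] rows>4.8 F [-0.1 -0.4  0.1] w85.3 j6 0.28
```

move_arm:
  moves:
    - {"gripper": 1,"xyz": [-30,-1.5,-2],"angular": [0,0,0]}
    - {"gripper": 1,"xyz": [-30,-1.5,-2],"angular": [0,0,0]}
    - {"gripper": 1,"xyz": [-30,-1.5,-2],"angular": [0,0,0]}
    - {"gripper": 1,"xyz": [-30,-1.5,-2],"angular": [0,0,0]}
    - {"gripper": 1,"xyz": [-30,-1.5,-2],"angular": [0,0,0]}
    - {"gripper": 1,"xyz": [-30,-1.5,-2],"angular": [0,0,0]}
    - {"gripper": 1,"xyz": [-30,-1.5,-2],"angular": [0,0,0]}
    - {"gripper": 1,"xyz": [-30,-1.5,-2],"angular": [0,0,0]}

```text
clock: 2.45
position: [519.9, -11.3, 401.2]
ee_rot: [-0.706, 0.708, 0.0, -0.0]
contact_force: [0.2, 0.5, 0.5]
gripper_width: 85.5
```

```bash
python3 -c "
from h import *
snap('wrist','w2')
go([414.9,-291.1,200],0)"
```

```text
t2.50 from [519.9 -11.2 401.2] xyz [28.01, 10.43, 20.13] ang [0.0, 0.0, -1.573] rows>8.4 F [-0.2 -0.2  0.4] w85.4 j6 -0.29
```

View pics/w2.png

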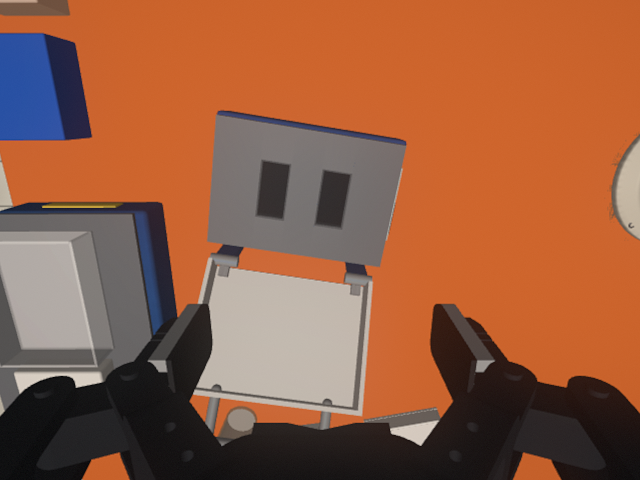

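w2: deck corners ~(218,112), (405,143), (380,265), (208,240); pockets at (273,190) and (333,199); lid panel below, bar hidden by the gripper.

```bash
cat > heater.py <<'E'
from h import *
im,d,c=load('w2');P=cloud(d,c);X=P[...,:2]
deck=((abs(P[...,2]-75)<5)&(abs(X[...,0]-545)<180)&(X[...,1]<130)&(X[...,1]>-120)&(d>0)).astype(np.uint8)
n,l,s,_=cv2.connectedComponentsWithStats(deck);k=1+np.argmax(s[1:,4]);Q=X[l==k];print('deck z',np.median(P[l==k][:,2]))
rc=cv2.minAreaRect(Q.astype(np.float32));print('deck',rc)
K=np.array(c['camera_matrix']);Rm=np.array(c['R']);cam=-Rm.T@np.array(c['t']).ravel()
def onplane(uv,z):
    r=(np.linalg.inv(K)@np.c_[uv,np.ones(len(uv))].T).T@Rm; return (cam+r*((z-cam[2])/r[:,2])[:,None])[:,:2]
g=im.max(2);box=np.zeros_like(g);box[140:245,235:370]=1
n,l,s,_=cv2.connectedComponentsWithStats(((g<80)&(box>0)).astype(np.uint8))
cs=[]
for k in range(1,n):
    if s[k,4]>400:
        v,u=np.where(l==k);uv=np.concatenate([np.c_[u+a,v+b] for a in(-.5,.5) for b in(-.5,.5)])
        r=cv2.minAreaRect(onplane(uv,75).astype(np.float32));print('pocket',r);cs.append(r[0])
cs=sorted(cs);e=np.subtract(cs[1],cs[0]);print('centre',np.mean(cs,0),'dist',np.hypot(*e),'yaw',np.degrees(np.arctan2(e[1],e[0])))
E
python3 heater.py
```

```text
deck z 74.83368064363387
deck ((544.8919067382812, 7.9087677001953125), (160.58799743652344, 230.396484375), 80.89498901367188)
pocket ((581.841796875, 0.9806022644042969), (70.68556213378906, 34.90895080566406), 81.0081787109375)
pocket ((507.1282043457031, 12.872257232666016), (70.56901550292969, 34.950469970703125), 80.98420715332031)
centre [544.48500061   6.92642975] dist 75.65403073543398 yaw -9.043522849388065
```

```bash
python3 -c "
from h import *
go([414.9,-291.1,120],227.2);go([414.9,-291.1,17],227.2)"
```

```text
t2.50 from [519.9 -11.2 401.2] xyz [28.01, 10.43, 28.13] ang [0.0, -0.0, 0.745] rows>6.6 F [-0.2 -0.2  0.4] w85.4 j6 -0.29
t2.50 from [519.9 -11.2 401.2] xyz [28.01, 10.42, 38.43] ang [0.0, -0.0, 0.745] rows>7.8 F [-0.2 -0.2  0.4] w85.4 j6 -0.29
```

move_arm:
  moves:
    - {"gripper": 1,"xyz": [28.0,10.45,28.1],"angular": [0,0,0.745]}
    - {"gripper": 1,"xyz": [28.0,10.45,28.1],"angular": [0,0,0.745]}
    - {"gripper": 1,"xyz": [28.0,10.45,28.1],"angular": [0,0,0.745]}
    - {"gripper": 1,"xyz": [28.0,10.45,28.1],"angular": [0,0,0.745]}
    - {"gripper": 1,"xyz": [28.0,10.45,28.1],"angular": [0,0,0.745]}
    - {"gripper": 1,"xyz": [28.0,10.45,28.1],"angular": [0,0,0.745]}
    - {"gripper": 1,"xyz": [28.0,10.45,28.1],"angular": [0,0,0.745]}
    - {"gripper": 1,"xyz": [28.0,10.45,28.1],"angular": [0,0,0.745]}
    - {"gripper": 1,"xyz": [28.0,10.45,28.1],"angular": [0,0,0.745]}

```text
clock: 3.62
position: [416.1, -290.4, 121.1]
ee_rot: [-0.401, 0.916, -0.001, 0.0]
contact_force: [0.2, -0.1, 0.0]
gripper_width: 85.4
```

```bash
python3 -c "
from h import *
go([414.9,-291.1,17],227.2);snap('wrist','w3');blk('w3',(415,-291))"
```

```text
t3.62 from [ 416.1 -290.4  121.1] xyz [0.14, 0.05, 10.41] ang [-0.001, 0.0, 0.001] rows>1.7 F [ 0.2 -0.1  0. ] w85.4 j6 -0.46
mid [ 414.  -291.5] tabdir 48.4 size 76.9 27.8 ends 15.4 27.2 z 35.9 4705
```

move_arm:
  moves:
    - {"gripper": 1,"xyz": [0.18,0.06,5],"angular": [0,0,-0.017]}
    - {"gripper": 1,"xyz": [0.18,0.06,10.4],"angular": [0,0,-0.017]}
    - {"gripper": 1,"xyz": [0.18,0.06,10.4],"angular": [0,0,-0.017]}
    - {"gripper": -1,"xyz": [0.18,0.06,10.4],"angular": [0,0,-0.017]}
    - {"gripper": -1,"xyz": [0.18,0.06,10.4],"angular": [0,0,-0.017]}
    - {"gripper": -1,"xyz": [0.18,0.06,10.4],"angular": [0,0,-0.017]}
    - {"gripper": -1,"xyz": [0.18,0.06,10.4],"angular": [0,0,-0.017]}
    - {"gripper": -1,"xyz": [0.18,0.06,10.4],"angular": [0,0,-0.017]}
    - {"gripper": -1,"xyz": [0.18,0.06,10.4],"angular": [0,0,-0.017]}
    - {"gripper": -1,"xyz": [0.18,0.06,10.4],"angular": [0,0,-0.017]}

```text
clock: 4.92
position: [415.1, -291.1, 18.2]
ee_rot: [-0.409, 0.912, -0.001, 0.001]
contact_force: [-0.6, 2.2, 6.3]
gripper_width: 26.9
```

```bash
python3 -c "
from h import *
go([507.1,12.9,200],261)"
```

```text
t4.92 from [ 415.1 -291.1   18.2] xyz [-28.84, 13.29, -18.19] ang [-0.003, 0.0, -0.57] rows>5.9 F [-0.6  2.2  6.3] w26.9 j6 -0.44
```

move_arm:
  moves:
    - {"gripper": -1,"xyz": [0,0,-6],"angular": [0,0,0]}
    - {"gripper": -1,"xyz": [0,0,-12],"angular": [0,0,0]}
    - {"gripper": -1,"xyz": [-28.84,13.29,-13.2],"angular": [-0.003,0,-0.57]}
    - {"gripper": -1,"xyz": [-28.84,13.29,-13.2],"angular": [-0.003,0,-0.57]}
    - {"gripper": -1,"xyz": [-28.84,13.29,-13.2],"angular": [-0.003,0,-0.57]}
    - {"gripper": -1,"xyz": [-28.84,13.29,-13.2],"angular": [-0.003,0,-0.57]}
    - {"gripper": -1,"xyz": [-28.84,13.29,-13.2],"angular": [-0.003,0,-0.57]}
    - {"gripper": -1,"xyz": [-28.84,13.29,-13.2],"angular": [-0.003,0,-0.57]}
    - {"gripper": -1,"xyz": [-28.84,13.29,-13.2],"angular": [-0.003,0,-0.57]}
    - {"gripper": -1,"xyz": [-28.84,13.29,-13.2],"angular": [-0.003,0,-0.57]}

```text
clock: 6.18
position: [505.9, 11.9, 148.2]
ee_rot: [-0.648, 0.761, 0.002, -0.001]
contact_force: [-0.4, -0.5, -0.8]
gripper_width: 26.7
```

```bash
python3 -c "
from h import *
go([507.1,12.9,150],261);im,d,c=snap('wrist','w4');P=cloud(d,c)
cv2.imwrite('pics/w4b.png',im)
z=P[...,2];m=(z>140)&(z<178)&(abs(P[...,0]-507)<30)&(abs(P[...,1]-13)<60);Q=P[m];print(m.sum(),np.percentile(Q,[1,50,99],axis=0).round(1))"
```

```text
t6.17 from [505.9  11.9 148.2] xyz [-0.12, -0.1, -0.18] ang [0.004, 0.001, -0.003] rows>0.0 F [-0.4 -0.5 -0.8] w26.7 j6 -0.50
15901 [[481.6 -22.8 143.5]
 [506.8   4.4 165.8]
 [530.8  52.  177. ]]
```

View pics/w4.png

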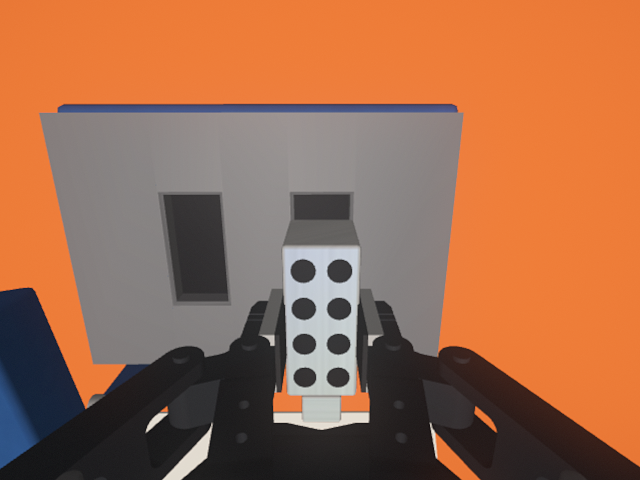

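w4: block held upright, top face corners ~(283,246),(361,246), tab at (322,408) towards the hinge; pocket1 fully visible at (197,247), pocket0's outer edge at (322,193).

```bash
cat > held.py <<'E'
from h import *
import sys
def held(f,c0,pbox):
    im,d,c=load(f);P=cloud(d,c)
    s=R.from_matrix(np.eye(3))
    z=P[...,2];m=(np.hypot(P[...,0]-c0[0],P[...,1]-c0[1])<50)&(z>155)
    # top face: bright pixels
    m&=(im.min(2)>150)&(d>0);n,l,s,_=cv2.connectedComponentsWithStats(m.astype(np.uint8));k=1+np.argmax(s[1:,4]);Q=P[l==k];print('top z',np.percentile(Q[:,2],[5,50,95]).round(1))
    (x,y),wh,a=cv2.minAreaRect(Q[:,:2].astype(np.float32)); a=a%180; ax=np.array([np.cos(np.radians(a)),np.sin(np.radians(a))])
    print('block+tab rect',(x,y),wh,a,'mid',np.array([x,y])-6.5*ax)
    K=np.array(c['camera_matrix']);Rm=np.array(c['R']);cam=-Rm.T@np.array(c['t']).ravel()
    g=im.max(2);b=np.zeros_like(g);u0,v0,u1,v1=pbox;b[v0:v1,u0:u1]=1
    n,l,s,_=cv2.connectedComponentsWithStats(((g<80)&(b>0)).astype(np.uint8));k=1+np.argmax(s[1:,4]);v,u=np.where(l==k)
    uv=np.concatenate([np.c_[u+i,v+j] for i in(-.5,.5) for j in(-.5,.5)])
    r=(np.linalg.inv(K)@np.c_[uv,np.ones(len(uv))].T).T@Rm;X=(cam+r*((75-cam[2])/r[:,2])[:,None])[:,:2]
    rc=cv2.minAreaRect(X.astype(np.float32));print('pocket seen',rc)
    a=rc[2]%180; a=a if a>45 else a+90
    return rc[0],a
if __name__=='__main__':
    p1,a=held('w4',(507,13),(140,170,250,320))
    b=np.radians(-9.04);print('pocket0 from it',np.array(p1)-75.8*np.array([np.cos(b),np.sin(b)]))
E
python3 held.py
```

```text
top z [164.8 165.8 166.7]
block+tab rect (506.7840881347656, 10.751901626586914) (64.55807495117188, 27.46895980834961) 81.01212310791016 mid [505.76862253   4.33171241]
pocket seen ((580.7940673828125, 0.7851371765136719), (67.86506652832031, 33.14592361450195), 80.85962677001953)
pocket0 from it [505.93558767  12.6951336 ]
```

move_arm:
  moves:
    - {"gripper": -1,"xyz": [-0.19,0.06,3],"angular": [0.004,0.001,0]}
    - {"gripper": -1,"xyz": [-0.19,0.06,5],"angular": [0.004,0.001,0]}
    - {"gripper": -1,"xyz": [-0.19,0.06,5.3],"angular": [0.004,0.001,0]}
    - {"gripper": -1,"xyz": [-0.19,0.06,5.5],"angular": [0.004,0.001,0]}
    - {"gripper": -1,"xyz": [-0.19,0.06,5.7],"angular": [0.004,0.001,0]}
    - {"gripper": -1,"xyz": [-0.19,0.06,5.9],"angular": [0.004,0.001,0]}

```text
clock: 6.98
position: [506.6, 15.1, 89.9]
ee_rot: [-0.649, 0.761, -0.001, 0.001]
contact_force: [-0.2, -0.3, -0.3]
gripper_width: 26.6
```

```bash
python3 -c "
from h import *
go([507.1,12.9,79],261)"
```

```text
t6.97 from [506.6  15.1  89.9] xyz [0.21, -0.08, 1.09] ang [-0.002, 0.0, -0.001] rows>0.2 F [-0.2 -0.3 -0.3] w26.6 j6 -0.51
```

move_arm:
  moves:
    - {"gripper": -1,"xyz": [0.06,0.03,0.4],"angular": [-0.002,0,0]}
    - {"gripper": -1,"xyz": [0.06,0.03,0.7],"angular": [-0.002,0,0]}
    - {"gripper": -1,"xyz": [0.06,0.03,0.95],"angular": [-0.002,0,0]}
    - {"gripper": -1,"xyz": [0.06,0.03,0.95],"angular": [-0.002,0,0]}

```text
clock: 7.48
position: [505.7, 14.5, 79.6]
ee_rot: [-0.649, 0.761, 0.0, -0.001]
contact_force: [0.0, 0.0, -1.6]
gripper_width: 26.5
```

```bash
python3 -c "
from h import *
go([507.1,12.9,79.4],261)"
```

```text
t7.47 from [505.7  14.5  79.6] xyz [0.13, -0.16, 0.02] ang [0.001, -0.0, -0.001] rows>0.0 F [ 0.   0.  -1.6] w26.5 j6 -0.51
```

move_arm:
  moves:
    - {"gripper": -1,"xyz": [0,0,0.1],"angular": [0,0,0]}
    - {"gripper": -1,"xyz": [0,0,0.1],"angular": [0,0,0]}
    - {"gripper": 0.3,"xyz": [0,0,0.1],"angular": [0,0,0]}
    - {"gripper": 0.3,"xyz": [0,0,0.1],"angular": [0,0,0]}
    - {"gripper": 0.3,"xyz": [0,0,0.1],"angular": [0,0,0]}
    - {"gripper": 1,"xyz": [0,0,-5],"angular": [0,0,0]}
    - {"gripper": 1,"xyz": [0,0,-10],"angular": [0,0,0]}
    - {"gripper": 1,"xyz": [0,0,-10],"angular": [0,0,0]}

```text
clock: 8.48
position: [508.6, 15.2, 184.2]
ee_rot: [-0.649, 0.76, -0.002, 0.004]
contact_force: [0.6, 0.2, -0.2]
gripper_width: 85.4
```

```bash
python3 -c "
from h import *
im,d,c=snap('wrist','w5');blk('w5',(506,12),60,88,110)
m,a=blk('w1',(610,-272))
go([607.2,-265.1,120],43.3)"
```

```text
mid [507.   13.1] tabdir 81.0 size 77.4 28.0 ends 15.5 27.3 z 96.8 4683
mid [ 607.2 -265.1] tabdir -136.7 size 77.4 27.4 ends 27.0 15.5 z 35.9 1113
t8.53 from [506.7  14.9 181.6] xyz [26.08, -14.31, 6.14] ang [-0.004, -0.003, -2.485] rows>13.3 F [-0.7 -0.2 -1. ] w85.7 j6 -0.51
```

Block A is seated: centre (507.0, 13.1), top z 96.8, tab at 81°. Now block B.

move_arm:
  moves:
    - {"gripper": 1,"xyz": [10,-5.5,0],"angular": [-0.004,-0.003,-0.4]}
    - {"gripper": 1,"xyz": [26.08,-14.31,6.1],"angular": [-0.004,-0.003,-2.485]}
    - {"gripper": 1,"xyz": [26.08,-14.31,6.1],"angular": [-0.004,-0.003,-2.485]}
    - {"gripper": 1,"xyz": [26.08,-14.31,6.1],"angular": [-0.004,-0.003,-2.485]}
    - {"gripper": 1,"xyz": [26.08,-14.31,6.1],"angular": [-0.004,-0.003,-2.485]}
    - {"gripper": 1,"xyz": [26.08,-14.31,6.1],"angular": [-0.004,-0.003,-2.485]}
    - {"gripper": 1,"xyz": [26.08,-14.31,6.1],"angular": [-0.004,-0.003,-2.485]}
    - {"gripper": 1,"xyz": [26.08,-14.31,6.1],"angular": [-0.004,-0.003,-2.485]}
    - {"gripper": 1,"xyz": [26.08,-14.31,6.1],"angular": [-0.004,-0.003,-2.485]}
    - {"gripper": 1,"xyz": [26.08,-14.31,6.1],"angular": [-0.004,-0.003,-2.485]}

```text
clock: 9.78
position: [604.9, -265.3, 116.3]
ee_rot: [0.999, 0.044, -0.004, -0.001]
contact_force: [-0.2, 1.2, -0.3]
gripper_width: 85.3
```

```bash
python3 -c "
from h import *
go([607.2,-265.1,120],43.3)"
```

```text
t9.78 from [ 604.9 -265.3  116.3] xyz [0.22, 0.0, -0.37] ang [-0.004, 0.008, -0.667] rows>3.6 F [-0.2  1.2 -0.3] w85.3 j6 1.83
```

move_arm:
  moves:
    - {"gripper": 1,"xyz": [0.22,0,-0.3],"angular": [-0.004,0.008,-0.667]}
    - {"gripper": 1,"xyz": [0.22,0,-0.3],"angular": [-0.004,0.008,-0.667]}
    - {"gripper": 1,"xyz": [0.22,0,-0.3],"angular": [-0.004,0.008,-0.667]}
    - {"gripper": 1,"xyz": [0.22,0,-0.3],"angular": [-0.004,0.008,-0.667]}
    - {"gripper": 1,"xyz": [0.22,0,-0.3],"angular": [-0.004,0.008,-0.667]}
    - {"gripper": 1,"xyz": [0.22,0,-0.3],"angular": [-0.004,0.008,-0.667]}

```text
clock: 10.52
position: [607.8, -265.3, 120.6]
ee_rot: [0.931, 0.365, 0.001, 0.001]
contact_force: [-0.0, 0.6, -0.2]
gripper_width: 85.4
```

```bash
python3 -c "
from h import *
snap('wrist','w6');m,a=blk('w6',(607,-265))
go([*m,17],a%360-180)"
```

```text
mid [ 606.5 -265.1] tabdir -136.3 size 77.3 27.8 ends 27.2 15.5 z 35.9 4653
t10.57 from [ 608.  -265.3  120.9] xyz [-0.11, -0.13, 10.39] ang [0.002, -0.002, -0.013] rows>1.7 F [ 0.  -0.4 -0.4] w85.5 j6 2.49
```

move_arm:
  moves:
    - {"gripper": 1,"xyz": [-0.1,-0.1,5],"angular": [0.002,-0.002,-0.013]}
    - {"gripper": 1,"xyz": [-0.1,-0.1,10.3],"angular": [0.002,-0.002,-0.013]}
    - {"gripper": 1,"xyz": [-0.1,-0.1,10.3],"angular": [0.002,-0.002,-0.013]}
    - {"gripper": -1,"xyz": [-0.1,-0.1,10.3],"angular": [0.002,-0.002,-0.013]}
    - {"gripper": -1,"xyz": [-0.1,-0.1,10.3],"angular": [0.002,-0.002,-0.013]}
    - {"gripper": -1,"xyz": [-0.1,-0.1,10.3],"angular": [0.002,-0.002,-0.013]}
    - {"gripper": -1,"xyz": [-0.1,-0.1,10.3],"angular": [0.002,-0.002,-0.013]}
    - {"gripper": -1,"xyz": [-0.1,-0.1,10.3],"angular": [0.002,-0.002,-0.013]}
    - {"gripper": -1,"xyz": [-0.1,-0.1,10.3],"angular": [0.002,-0.002,-0.013]}
    - {"gripper": -1,"xyz": [-0.1,-0.1,10.3],"angular": [0.002,-0.002,-0.013]}

```text
clock: 11.82
position: [608.5, -265.6, 20.9]
ee_rot: [0.928, 0.373, 0.002, 0.002]
contact_force: [-1.4, 1.3, 7.1]
gripper_width: 26.0
```

```bash
python3 -c "
from h import *
go([581.9,1.5,150],261)"
```

```text
t11.82 from [ 608.5 -265.6   20.9] xyz [16.57, -21.08, -12.97] ang [-0.001, -0.006, 2.491] rows>13.3 F [-1.4  1.3  7.1] w26.0 j6 2.50
```

move_arm:
  moves:
    - {"gripper": -1,"xyz": [0,0,-6],"angular": [0,0,0]}
    - {"gripper": -1,"xyz": [0,0,-12],"angular": [0,0,0]}
    - {"gripper": -1,"xyz": [16.57,-21.08,-13],"angular": [-0.001,-0.006,2.491]}
    - {"gripper": -1,"xyz": [16.57,-21.08,-13],"angular": [-0.001,-0.006,2.491]}
    - {"gripper": -1,"xyz": [16.57,-21.08,-13],"angular": [-0.001,-0.006,2.491]}
    - {"gripper": -1,"xyz": [16.57,-21.08,-13],"angular": [-0.001,-0.006,2.491]}
    - {"gripper": -1,"xyz": [16.57,-21.08,-13],"angular": [-0.001,-0.006,2.491]}
    - {"gripper": -1,"xyz": [16.57,-21.08,-13],"angular": [-0.001,-0.006,2.491]}
    - {"gripper": -1,"xyz": [16.57,-21.08,-13],"angular": [-0.001,-0.006,2.491]}
    - {"gripper": -1,"xyz": [16.57,-21.08,-13],"angular": [-0.001,-0.006,2.491]}

```text
clock: 13.08
position: [580.6, 1.8, 148.0]
ee_rot: [0.939, -0.343, -0.001, 0.001]
contact_force: [0.3, 0.5, -2.1]
gripper_width: 26.6
```

```bash
python3 -c "
from h import *
go([581.9,1.5,150],261)"
```

```text
t13.07 from [580.6   1.8 148. ] xyz [0.12, -0.06, -0.2] ang [0.003, -0.0, 1.028] rows>5.5 F [ 0.3  0.5 -2.1] w26.6 j6 0.59
```

move_arm:
  moves:
    - {"gripper": -1,"xyz": [0.12,-0.06,-0.2],"angular": [0.003,0,1.028]}
    - {"gripper": -1,"xyz": [0.12,-0.06,-0.2],"angular": [0.003,0,1.028]}
    - {"gripper": -1,"xyz": [0.12,-0.06,-0.2],"angular": [0.003,0,1.028]}
    - {"gripper": -1,"xyz": [0.12,-0.06,-0.2],"angular": [0.003,0,1.028]}
    - {"gripper": -1,"xyz": [0.12,-0.06,-0.2],"angular": [0.003,0,1.028]}
    - {"gripper": -1,"xyz": [0.12,-0.06,-0.2],"angular": [0.003,0,1.028]}
    - {"gripper": -1,"xyz": [0.12,-0.06,-0.2],"angular": [0.003,0,1.028]}
    - {"gripper": -1,"xyz": [0.12,-0.06,-0.2],"angular": [0.003,0,1.028]}

```text
clock: 14.08
position: [582.3, 1.2, 150.2]
ee_rot: [-0.652, 0.758, -0.0, -0.0]
contact_force: [0.3, -0.1, -2.1]
gripper_width: 26.6
```

```bash
python3 -c "
from h import *
go([581.9,1.5,150],261)
im,d,c=snap('wrist','w7')
import held
g=im
held.held('w7',(582,2),(260,150,400,235)); go([581.9,1.5,150],261)"
```

```text
t14.07 from [582.3   1.2 150.2] xyz [-0.02, 0.04, 0.02] ang [-0.0, -0.0, 0.008] rows>0.0 F [ 0.3 -0.1 -2.1] w26.6 j6 -0.43
top z [164.1 165.1 166. ]
block+tab rect (583.7845458984375, 3.715625762939453) (63.884857177734375, 27.53449249267578) 81.31228637695312 mid [582.8027284   -2.70979519]
pocket seen ((577.8585205078125, -22.238920211791992), (21.99915885925293, 32.79241180419922), 80.32230377197266)
t14.12 from [582.4   1.2 150.3] xyz [-0.02, 0.05, 0.03] ang [-0.001, -0.0, 0.007] rows>0.0 F [ 0.3  0.6 -1.8] w26.6 j6 -0.43
```

View pics/w7.png

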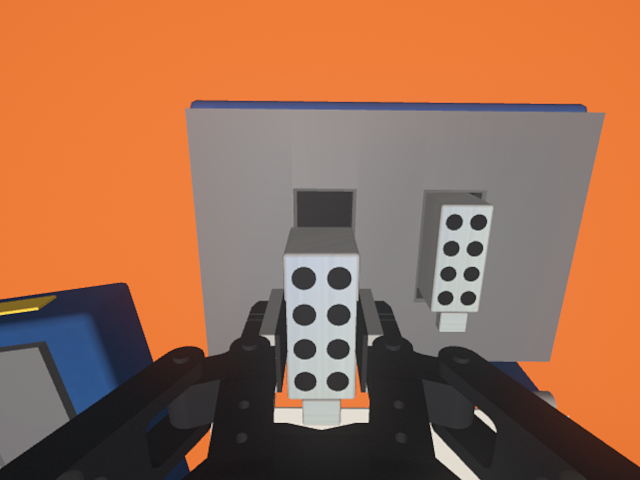

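w7: block A sits in pocket0 at (462,258). Block B is held with its tab towards the hinge, and pocket1's outer end is at (325,208). Correcting by about (-2.1, -2.8) mm while going down.

move_arm:
  moves:
    - {"gripper": -1,"xyz": [0.3,0.16,3],"angular": [0,0,0.006]}
    - {"gripper": -1,"xyz": [0.3,0.16,5],"angular": [0,0,0.006]}
    - {"gripper": -1,"xyz": [0.3,0.16,5.3],"angular": [0,0,0.006]}
    - {"gripper": -1,"xyz": [0.3,0.16,5.5],"angular": [0,0,0.006]}
    - {"gripper": -1,"xyz": [0.3,0.16,5.7],"angular": [0,0,0.006]}
    - {"gripper": -1,"xyz": [0.3,0.16,5.8],"angular": [0,0,0.006]}
    - {"gripper": -1,"xyz": [0.3,0.16,5.8],"angular": [0,0,0.006]}

```text
clock: 15.0
position: [580.7, -1.5, 92.8]
ee_rot: [-0.65, 0.76, -0.001, 0.0]
contact_force: [-0.7, 0.2, -1.6]
gripper_width: 26.4
```

```bash
python3 -c "
from h import *
go([580.2,-1.6,82.2],261)"
```

```text
t15.00 from [580.7  -1.5  92.8] xyz [0.02, 0.05, 1.06] ang [-0.001, -0.0, 0.001] rows>0.2 F [-0.7  0.2 -1.6] w26.4 j6 -0.43
```

move_arm:
  moves:
    - {"gripper": -1,"xyz": [0.02,0.03,0.4],"angular": [0,0,0]}
    - {"gripper": -1,"xyz": [0.02,0.03,0.7],"angular": [0,0,0]}
    - {"gripper": -1,"xyz": [0.02,0.03,1.0],"angular": [0,0,0]}
    - {"gripper": -1,"xyz": [0.02,0.03,1.12],"angular": [0,0,0]}
    - {"gripper": -1,"xyz": [0.02,0.03,1.12],"angular": [0,0,0]}

```text
clock: 15.62
position: [580.3, -1.6, 81.9]
ee_rot: [-0.65, 0.76, -0.001, 0.0]
contact_force: [-2.4, 0.8, 4.7]
gripper_width: 26.4
```

```bash
python3 -c "
from h import *
go([580.2,-1.6,82.2],261)"
```

```text
t15.62 from [580.3  -1.6  81.9] xyz [-0.0, 0.01, -0.03] ang [-0.001, -0.0, 0.001] rows>0.0 F [-2.4  0.8  4.7] w26.4 j6 -0.43
```

move_arm:
  moves:
    - {"gripper": 0.2,"xyz": [0,0,0],"angular": [0,0,0]}
    - {"gripper": 0.2,"xyz": [0,0,0],"angular": [0,0,0]}
    - {"gripper": 0.2,"xyz": [0,0,0],"angular": [0,0,0]}
    - {"gripper": 0.2,"xyz": [0,0,-4],"angular": [0,0,0]}
    - {"gripper": 1,"xyz": [0,0,-10],"angular": [0,0,0]}
    - {"gripper": 1,"xyz": [0,0,-10],"angular": [0,0,0]}
    - {"gripper": 1,"xyz": [0,0,-10],"angular": [0,0,0]}

```text
clock: 16.5
position: [579.8, -1.6, 181.1]
ee_rot: [-0.65, 0.76, -0.0, 0.0]
contact_force: [-0.7, -0.0, -0.1]
gripper_width: 85.3
```

```bash
python3 -c "
from h import *
im,d,c=snap('wrist','w8');blk('w8',(582,1),48,88,110);blk('w8',(507,13),45,88,110)
# bar from model
b=np.radians(-9.0);ey=np.array([-np.sin(b),np.cos(b)]);C=np.array([544.6,7.1])
print('hinge',C+91*ey,'bar',C+(91+206*np.sin(1.03))*ey,101+206*np.cos(1.03),'top bar',C+91*ey,307)
im,d,c=load('scene0')
for n in('scene0','side0'):
    im,d,c=load(n);print(n,proj([*(C+(91+206*np.sin(1.03))*ey),207],c))
    P=cloud(d,c);Q=P.reshape(-1,3);L=(Q[:,:2]-C)@ey;X=(Q[:,:2]-C)@[np.cos(b),np.sin(b)]
    m=(abs(X)<58)&(L>245)&(L<290)&(Q[:,2]>150)&(Q[:,2]<240);print(m.sum(),np.percentile(np.c_[X,L,Q[:,2]][m],[2,50,98],axis=0).round(1))
"
```

```text
mid [582.1   0.8] tabdir 81.1 size 77.1 28.0 ends 15.5 27.8 z 96.8 4675
mid [506.9  12.6] tabdir 81.1 size 76.5 28.7 ends 16.3 27.9 z 96.7 4923
hinge [558.83553632  96.97963899] bar [586.46242472 271.4089475 ] 207.0526820638108 top bar [558.83553632  96.97963899] 307
scene0 [407.351251   199.78664804]
118 [[-55.9 254.1 202.1]
 [  3.4 263.  210.3]
 [ 56.4 272.3 216. ]]
side0 [250.64033714 287.40130218]
307 [[-55.  265.7 201.8]
 [  0.7 273.2 210. ]
 [ 57.  277.8 214.7]]
```

Both blocks are seated (tops 96.8, centres within about 0.5 mm of the pockets). Now going above the lid's bar.

```bash
python3 -c "
from h import *
go([586,270,290],351)"
```

```text
t16.55 from [579.4  -1.7 180.2] xyz [-26.93, 3.6, -10.99] ang [0.001, 0.0, -1.571] rows>8.4 F [-0.2  0.4  0.1] w85.1 j6 -0.43
```

move_arm:
  moves:
    - {"gripper": 1,"xyz": [0,0,-6],"angular": [0,0,0]}
    - {"gripper": 1,"xyz": [0,0,-11],"angular": [0,0,-0.2]}
    - {"gripper": 0.2,"xyz": [-26.9,3.6,-11],"angular": [0,0,-1.571]}
    - {"gripper": 0.2,"xyz": [-26.9,3.6,-11],"angular": [0,0,-1.571]}
    - {"gripper": 0.2,"xyz": [-26.9,3.6,-11],"angular": [0,0,-1.571]}
    - {"gripper": 0.2,"xyz": [-26.9,3.6,-11],"angular": [0,0,-1.571]}
    - {"gripper": 0.2,"xyz": [-26.9,3.6,-11],"angular": [0,0,-1.571]}
    - {"gripper": 0.2,"xyz": [-26.9,3.6,-11],"angular": [0,0,-1.571]}
    - {"gripper": 0.2,"xyz": [-26.9,3.6,-11],"angular": [0,0,-1.571]}
    - {"gripper": 0.2,"xyz": [-26.9,3.6,-11],"angular": [0,0,-1.571]}

```text
clock: 17.8
position: [586.0, 269.8, 288.7]
ee_rot: [0.997, -0.076, -0.001, 0.001]
contact_force: [-0.4, 0.2, -0.6]
gripper_width: 51.3
```

move_arm:
  moves:
    - {"gripper": 0.2,"xyz": [0,0,0],"angular": [0,0,-0.1]}
    - {"gripper": 0.2,"xyz": [0,0,0],"angular": [0,0,-0.1]}
    - {"gripper": 0.2,"xyz": [0,0,0],"angular": [0,0,-0.1]}

```text
clock: 18.18
position: [586.3, 269.6, 290.1]
ee_rot: [1.0, -0.029, -0.0, 0.001]
contact_force: [0.3, -0.1, 0.5]
gripper_width: 51.0
```

```bash
cat > bar.py <<'E'
from h import *
import sys
b=np.radians(-9.0);ex=np.array([np.cos(b),np.sin(b)]);ey=np.array([-np.sin(b),np.cos(b)]);C=np.array([544.6,7.1])
def bar(f,lo=235,hi=300,zl=190,zh=230):
    im,d,c=load(f);Q=cloud(d,c)[d>0];L=(Q[:,:2]-C)@ey;X=(Q[:,:2]-C)@ex
    m=(X>-70)&(X<70)&(L>lo)&(L<hi)&(Q[:,2]>zl)&(Q[:,2]<zh);D=np.c_[X,L,Q[:,2]][m]
    print(m.sum(),np.percentile(D,[1,10,50,90,99],axis=0).round(1).tolist())
E
python3 -c "
from bar import *
snap('wrist','w9');bar('w9')
go([586,270,188],351)"
```

```text
5510 [[-67.9, 236.2, 193.1], [-61.0, 246.2, 199.5], [12.3, 266.1, 211.2], [65.1, 272.4, 213.1], [69.5, 273.9, 214.0]]
t18.23 from [586.4 269.7 290.3] xyz [-0.03, -0.04, 10.23] ang [0.001, 0.0, 0.1] rows>1.6 F [ 0.4  0.1 -0.3] w51.5 j6 0.83
```

View pics/w9.png

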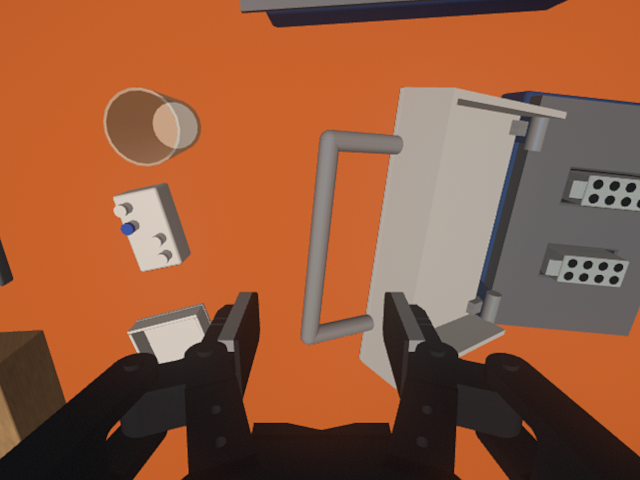

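w9: bar from (328,140) to (308,335), lying between the open fingers; lid edge well right of it; beaker and rack clear. My second move over-turned by 0.1 rad, so I'm undoing that, then going down and gripping.

move_arm:
  moves:
    - {"gripper": 0.2,"xyz": [0,-0.17,2],"angular": [0,0,0.1]}
    - {"gripper": 0.2,"xyz": [0,-0.17,6],"angular": [0,0,0.1]}
    - {"gripper": 0.2,"xyz": [0,-0.17,9],"angular": [0,0,0.1]}
    - {"gripper": 0.2,"xyz": [0,-0.17,10.2],"angular": [0,0,0.1]}
    - {"gripper": 0.2,"xyz": [0,-0.17,10.2],"angular": [0,0,0.1]}

```text
clock: 18.85
position: [586.7, 271.3, 188.9]
ee_rot: [0.997, -0.078, 0.0, 0.001]
contact_force: [0.5, -0.4, -0.1]
gripper_width: 51.1
```

move_arm:
  moves:
    - {"gripper": -1,"xyz": [0,0,0],"angular": [0,0,0]}
    - {"gripper": -1,"xyz": [0,0,0],"angular": [0,0,0]}
    - {"gripper": -1,"xyz": [0,0,0],"angular": [0,0,0]}
    - {"gripper": -1,"xyz": [0,0,0],"angular": [0,0,0]}
    - {"gripper": -1,"xyz": [0,0,0],"angular": [0,0,0]}
    - {"gripper": -1,"xyz": [0,0,0],"angular": [0,0,0]}
    - {"gripper": -1,"xyz": [0,0,0],"angular": [0,0,0]}

```text
clock: 19.73
position: [587.0, 271.0, 190.7]
ee_rot: [0.997, -0.078, 0.001, 0.0]
contact_force: [-1.2, -2.0, 5.4]
gripper_width: 9.8
```

```bash
python3 -c "
from bar import *
go([586.5,271.4,188],351)
p=arm.read_state()['position'];print((p[:2]-C)@ex,(p[:2]-C)@ey)"
```

```text
t19.73 from [587.  271.  190.7] xyz [-0.06, -0.03, 0.27] ang [0.0, -0.002, 0.001] rows>0.0 F [-1.2 -2.   5.4] w9.8 j6 0.73
0.6126249028439273 267.3263710505999
```

move_arm:
  moves:
    - {"gripper": -1,"xyz": [0,0.59,-0.92],"angular": [0,0,0]}
    - {"gripper": -1,"xyz": [0,1.22,-1.81],"angular": [0,0,0]}
    - {"gripper": -1,"xyz": [0,1.9,-2.66],"angular": [0,0,0]}
    - {"gripper": -1,"xyz": [0,2.63,-3.48],"angular": [0,0,0]}
    - {"gripper": -1,"xyz": [0,3.39,-4.26],"angular": [0,0,0]}
    - {"gripper": -1,"xyz": [0,4.2,-4.99],"angular": [0,0,0]}
    - {"gripper": -1,"xyz": [0,5.05,-5.68],"angular": [0,0,0]}
    - {"gripper": -1,"xyz": [0,5.93,-6.33],"angular": [0,0,0]}
    - {"gripper": -1,"xyz": [0,6.84,-6.93],"angular": [0,0,0]}
    - {"gripper": -1,"xyz": [0,7.78,-7.47],"angular": [0,0,0]}

```text
clock: 20.98
position: [575.0, 195.9, 266.9]
ee_rot: [0.997, -0.077, 0.003, -0.002]
contact_force: [-0.5, 6.7, 5.9]
gripper_width: 9.5
```

```bash
cat >> bar.py <<'E'
def al():
    s=arm.read_state();p=s['position'];L=(p[:2]-C)@ey-91;z=p[2]+17-101
    print('alpha %.3f radius %.1f'%(np.arctan2(L,z),np.hypot(L,z)),'L %.1f X %.1f'%(L,(p[:2]-C)@ex),p.round(1),s['contact_force'].round(1),'w%.1f'%s['gripper_width'])
E
python3 -c "
from bar import *
al()"
```

```text
alpha 0.501 radius 208.6 L 100.3 X 0.5 [575.  195.9 266.9] [-0.5  6.7  5.9] w9.5
```

move_arm:
  moves:
    - {"gripper": -1,"xyz": [0,0.91,-0.47],"angular": [0,0,0]}
    - {"gripper": -1,"xyz": [0,1.85,-0.9],"angular": [0,0,0]}
    - {"gripper": -1,"xyz": [0,2.81,-1.27],"angular": [0,0,0]}
    - {"gripper": -1,"xyz": [0,3.79,-1.6],"angular": [0,0,0]}
    - {"gripper": -1,"xyz": [0,4.78,-1.88],"angular": [0,0,0]}
    - {"gripper": -1,"xyz": [0,5.78,-2.11],"angular": [0,0,0]}
    - {"gripper": -1,"xyz": [0,6.8,-2.29],"angular": [0,0,0]}
    - {"gripper": -1,"xyz": [0,7.82,-2.42],"angular": [0,0,0]}
    - {"gripper": -1,"xyz": [0,8.64,-2.48],"angular": [0,0,0]}
    - {"gripper": -1,"xyz": [0,9.26,-2.51],"angular": [0,0,0]}

```text
clock: 22.22
position: [560.0, 102.1, 291.7]
ee_rot: [0.997, -0.078, 0.002, 0.0]
contact_force: [-0.5, 1.2, 7.1]
gripper_width: 9.5
```

```bash
python3 -c "
from bar import *
al()"
```

```text
alpha 0.025 radius 207.8 L 5.2 X 0.4 [560.  102.1 291.7] [-0.5  1.2  7.1] w9.5
```

move_arm:
  moves:
    - {"gripper": -1,"xyz": [0,0.25,-0.02],"angular": [0,0,0]}
    - {"gripper": -1,"xyz": [0,0.45,-0.02],"angular": [0,0,0]}
    - {"gripper": -1,"xyz": [0,0.45,-0.02],"angular": [0,0,0]}
    - {"gripper": -1,"xyz": [0,0.45,-0.02],"angular": [0,0,0]}
    - {"gripper": -1,"xyz": [0,0.45,-0.02],"angular": [0,0,0]}
    - {"gripper": -1,"xyz": [0,0.45,-0.02],"angular": [0,0,0]}

```text
clock: 22.98
position: [559.3, 98.0, 291.8]
ee_rot: [0.997, -0.078, 0.002, 0.0]
contact_force: [-0.1, 1.4, 6.7]
gripper_width: 9.5
```

```bash
python3 -c "
from bar import *
al()
for n in('scene','side'):
    im,d,c=snap(n,n+'9');Q=cloud(d,c)[d>0];L=(Q[:,:2]-C)@ey-91;X=(Q[:,:2]-C)@ex
    m=(abs(X)<95)&(abs(L)<70)&(Q[:,2]>125)&(Q[:,2]<235);D=np.c_[L,Q[:,2]][m]
    for z in range(125,235,15):
        e=D[abs(D[:,1]-z)<6,0]
        if len(e)>20: print(n,z,len(e),np.percentile(e,[5,50,95]).round(1))
    m=(abs(abs(X)-50)<14)&(abs(L)<40)&(Q[:,2]>290)&(Q[:,2]<330);print('bar',m.sum(),np.median(L[m]) if m.any() else '',np.percentile(Q[m,2],95) if m.any() else '')
al()
a=load('side9')[0][100:340,140:440];b=load('scene9')[0][80:320,230:530]
cv2.imwrite('pics/fin.png',cv2.resize(np.vstack([a,b]),None,fx=1.25,fy=1.25))
"
```

```text
alpha 0.005 radius 207.8 L 1.1 X 0.4 [559.3  98.  291.8] [-0.1  1.4  6.7] w9.5
scene 125 47 [-2.2 10.5 13.8]
scene 140 94 [-8.9  9.4 12.8]
scene 155 103 [-21.2   8.1  11.8]
scene 170 108 [-23.3   6.3  11. ]
scene 185 103 [-12.1   5.    8.8]
scene 200 99 [-29.1   3.5   6.8]
bar 62 -3.4808762949712744 314.47503121344363
side 125 161 [13.9 18.  22.2]
side 140 322 [12.4 16.9 20.4]
side 155 344 [11.2 15.5 19.5]
side 170 332 [10.2 14.1 17.9]
side 185 341 [ 8.4 12.5 16.6]
side 200 359 [ 7.6 11.4 14.9]
side 215 366 [ 6.   9.5 13.8]
side 230 322 [ 4.3  8.3 11.9]
bar 159 7.398487054010332 313.0899984660892
alpha 0.005 radius 207.8 L 1.0 X 0.4 [559.3  97.9 291.8] [-0.4  1.4  7.6] w9.5
```

View pics/fin.png

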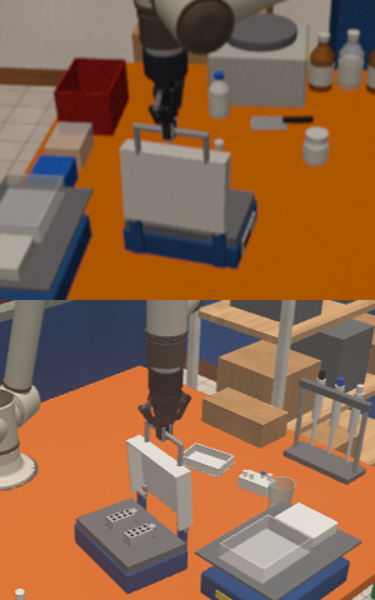

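The lid face leans 0.093 rad off vertical in both cameras, so the angle is about 1.478 rad (target 1.47). The picture shows the bar gripped above the hinge, both blocks in with tabs on the hinge side, and the bystanders in place.

```bash
python3 -c "
from bar import *
print(arm.job_done());al()"
```

```text
the job is handed in; nothing more can be done
None
the job is handed in; nothing more can be done
```

Both tube blocks are seated in their pockets, and the lid is held still at its balance point by the bar. I handed the job in at about 23 s of the 72 s allowed; it returned no verdict.

- **Blocks:** the centres measured within about 0.5 mm of the pocket centres, and the tops were at 96.7–96.8 mm (97 expected). Both tabs pointed 81° in the world frame, which is straight at the hinge.
- **Lid:** the gripper position put the bar within 0.01 rad of straight above the hinge. The slope of the lid face gave about 1.478 rad in both outside cameras, against a target of 1.47. The arm was still, and the grip on the bar was firm.
- **Bystanders:** none looked moved in the last pictures. I checked this by eye only.
- **Disagreements and slips:**
  - The scene and side cameras differ by about 10 mm on where the bar lies sideways, but they agree on the lid's slope.
  - I over-turned the tool by 0.1 rad above the bar and put it back before gripping.

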